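# Put the reagent vials back on their own saucers

### The job

The reagent vials have been mixed up and a used tube was left among them: put the used tube into the steel kidney dish, and stand each vial upright on the floor of the saucer that has the colour of its cap, using whichever saucer is free for the exchange. Do not tip any vial over on the way, and do not disturb the red stopper that stands between the saucers.

Things in the scene. Friction and masses are not known exactly. Their poses are not given: they have to be found in the camera images.
- blue_vial: reagent vial with a beige body, a white label and a blue screw cap: a round cylinder 23 mm across, 46 mm tall, standing upright, loose, about 30 g. Origin at the centre of its underside, z up. The plain wall can be gripped anywhere over its height up to 40 mm above the underside.
- green_vial: reagent vial with a beige body, a white label and a green screw cap: a round cylinder 23 mm across, 46 mm tall, standing upright, loose, about 30 g. Origin at the centre of its underside, z up. The plain wall can be gripped anywhere over its height up to 40 mm above the underside.
- yellow_vial: reagent vial with a beige body, a white label and a yellow screw cap: a round cylinder 23 mm across, 46 mm tall, standing upright, loose, about 30 g. Origin at the centre of its underside, z up. The plain wall can be gripped anywhere over its height up to 40 mm above the underside.
- used_tube: used small open tube, whitish and translucent with a dark brown residue in the bottom and no cap: a round cylinder 13 mm across, 50 mm tall (the solid wall that can be gripped ends at 46 mm), flat-bottomed, standing upright, loose, about 15 g. Origin at the centre of its underside, z up along the tube.
- blue_saucer: round blue plastic saucer with a raised rim, 62 mm across outside, rim top 9 mm above the bench, inner floor 4 mm above the bench and about 52 mm across, fixed to the bench. Origin at the centre of its underside, z up. The home of the blue-capped vial.
- green_saucer: round green plastic saucer with a raised rim, 62 mm across outside, rim top 9 mm above the bench, inner floor 4 mm above the bench and about 52 mm across, fixed to the bench. Origin at the centre of its underside, z up. The home of the green-capped vial.
- yellow_saucer: round yellow plastic saucer with a raised rim, 62 mm across outside, rim top 9 mm above the bench, inner floor 4 mm above the bench and about 52 mm across, fixed to the bench. Origin at the centre of its underside, z up. The home of the yellow-capped vial.
- white_saucer: round white plastic saucer with a raised rim, 62 mm across outside, rim top 9 mm above the bench, inner floor 4 mm above the bench and about 52 mm across, fixed to the bench. Origin at the centre of its underside, z up. The spare place, for setting a vial down in between.
- steel_dish: steel kidney dish, 72 mm (its own x) by 164 mm (its own y), walls 28 mm high, inner floor about 4 mm above the bench, fixed to the bench. Origin at the centre of its underside. Its flat inner floor is free at least from x = -24 to +12 mm and y = -40 to +40 mm.
- red_stopper: red tube stopper, a cylinder 17 mm across and 25 mm tall, standing loose on the bench among the saucers; a bystander. Origin at the centre of its underside.

How it is judged:
At the end, for the whole second after the job is handed in: Each vial stands upright (within 0.12 rad) on the floor of its colour's saucer, centre within 16 mm of the saucer's, foot under 8 mm above its underside; the used tube rests in the kidney dish in any attitude, foot under 25 mm above the bench; all released and at rest (horizontal distance between blue_vial and blue_saucer below 0.016 m and z of blue_vial in the frame of blue_saucer below 0.008 m and angle between each of blue_vial, green_vial, yellow_vial's own z axis and vertical below 0.12 rad and linear speed of each of blue_vial, green_vial, yellow_vial, used_tube below 0.02 m/s and contact force between each of blue_vial, green_vial, yellow_vial, used_tube and the fingers below 0.05 N and horizontal distance between green_vial and green_saucer below 0.016 m and z of green_vial in the frame of green_saucer below 0.008 m and horizontal distance between yellow_vial and yellow_saucer below 0.016 m and z of yellow_vial in the frame of yellow_saucer below 0.008 m and x of used_tube in the frame of steel_dish between -0.036 and 0.036 m and y of used_tube in the frame of steel_dish between -0.08 and 0.08 m and z of used_tube in the frame of steel_dish below 0.025 m and contact force between used_tube and steel_dish above 0.03 N); the robot touches nothing.
It fails at once if a vial is tipped over (beyond 0.7 rad) (angle between any of blue_vial, green_vial, yellow_vial's own z axis and vertical above 0.7 rad).
It fails at once if the red stopper is disturbed (shifted more than 15 mm) (distance of red_stopper from where it was at the start of the episode above 0.015 m).
It also fails if it takes over 96 s, if anything falls off the work surface, if the arm or the gripper's body presses on something with over 40 N, if the wrist force passes 120 N, or if a joint passes its speed limit or range.

### The arm

A 6-joint arm with a two-finger parallel gripper is mounted at the origin on a cart in front of the work surface, level with it; the furniture and walls round the work are solid. World frame = base frame: x ahead of the robot, y to its left, z up, the work surface at z = 0. Lengths are in m, angles in rad, forces in N, time in s.
With the tool pointing down it reaches from about 0.25 to 0.775 m from the base axis. Payload 4 kg.
Tool frame: the origin (TCP) lies between the finger pads; the fingertips stand 14 mm ahead of it and the grasp point (between the pads) lies 5 mm behind it (nose_length is the distance from the TCP to the fingertips, in m); z points along the fingers, y is the line along which they close (so a half turn about z gives the same grasp; the last joint's range is limited). The gripper opens to 94 mm and grips with 3 to 60 N. Pads are 16 mm wide; open, the fingers measure 119 mm over their backs; the gripper's body (75 mm by 177 mm) begins 78 mm behind the grasp point.
Start: joints at [-1.237, 0.087, 1.371, -0, 1.684, -0.103], TCP at [0.233, -0.498, 0.22] pointing down, gripper open.
Joint ranges: [-3.1, 3.1], [-0.76, 2.03], [0.27, 2.55], [-1.08, 4.22], [0.17, 2.65], [-2.57, 2.57]. Speed limits (rad/s): [2.79, 2.79, 3.14, 3.14, 3.14, 3.14].

### API

Orientations are given as [roll, pitch, yaw] about the fixed x, y, z axes, in that order (R = Rz(yaw) Ry(pitch) Rx(roll)).
In Python, from bench import * gives the robot as it stands.
- The arm moves only by the tool move_arm, never from a script. Its argument "steps" is one flat list of numbers, 7 for each row, row after row: the turn, a rotation vector about the world's x, y, z in rad, then the shift along the world's x, y, z in m, then the opening, from 0 (shut) to 1 (fully open). A call has 1 to 12 rows; each row is the pose to reach, as a shift and turn from the pose commanded when the call began; what a row does not reach only later rows make up. A row lasts 1/10 s, in which the tool goes at most 50 mm and 8.59 degrees, less where a joint would pass 70% of its speed; a pose out of reach is approached as far as the arm can. A call with a gripper value outside its range is refused whole. The fingers move at their own pace and stop on an object; the grip force is fixed at half the most. Time passes only in rows, so rows that repeat a pose let the fingers close. It gives the time, the measured TCP pose, the force, the opening and the grip force at its end, in the units of the state.
- get_obs(): the state, without advancing time (a new reading comes with each control period).
- snapshot(name): name is "side" or "top"; returns (picture, depth): 480x640x3 uint8, red, green, blue; 480x640 float32, m along the optical axis (not along the pixel's ray), 0 where there is no reading.
- camera_model(name): a dict with "fx", "fy", "cx", "cy" (pixels), "rvec" (rotation vector, rad) and "tvec" (3), from world to camera coordinates, as OpenCV has them. Camera axes: x right, y down, z forward; pixel columns grow to the right and rows downward; lengths in m; the calibration is good to about 2 mm. A picture is of the moment at which its call begins. camera_model takes no time and is no camera call.
- close_job(): hands the job in; it is judged then, once.
Trained networks look in the newest picture that a camera, given by its name, has taken for a name from the list of things; names that differ only in an ending like _2 or _b are one class to them, and where a whole thing is asked for, a point or a joint stands for the part that bears it (a point fixed in the world has none). Each returns a list of dicts, best first, with "score" (0 to 1); they miss things now and then, are a little off and sometimes report something else, mostly with a low value. They report only what shows in the picture. A call takes as long as a camera call.
- silhouettes(camera, target): "pixels" (480x640 bool, what is visible of it) and "uv" ([column, row] in pixels, amid what is visible of it).
- spot_point(camera, target): "uv" ([column, row] in pixels: a listed point, or the origin of a listed thing).
The state is a dict: "time": time; "joint_positions": joint angles; "qvel": joint speeds; "joint_torque": joint torques, N m; "tool_pos": TCP position; "ee_rot": TCP orientation; "wrist_force": force on the tool from outside, world axes, zero at the start; "wrist_torque": the same for the moment, N m; "width": finger opening in m; "finger_force": force on a finger pad.
Only numpy, scipy, OpenCV 4.12 (cv2) and the standard library are available. Lean on these libraries where they do the work, as an engineer would, in place of code of your own. Each camera call takes 0.05 s, during which the arm holds its last target. There are 200 camera calls.

## Working session

There is one attempt and no reset: what is moved stays moved. The work goes in short steps, Python scripts to look and compute and a tool call to move; the robot and the scene stay as the last step left them, time stands still between calls to the robot, and variables do not carry over. Pictures are saved under pics/ and viewed, at most 14 in all, crops included, and the job is handed in when it is done.

Besides the shell and the picture viewer there is one more tool, called as a command line: name --argument value ..., lists and objects as JSON in quotes. move_arm: Moves the arm, as the interface text tells. Its arguments: {"type":"object","properties":{"steps":{"type":"array"}},"required":["steps"]}

```bash
mkdir -p pics
cat > h.py <<'E'
from bench import *
import numpy as np, cv2
def cloud(name,d):
    m=camera_model(name);R=cv2.Rodrigues(np.array(m["rvec"],float))[0];t=np.array(m["tvec"],float).ravel()
    v,u=np.mgrid[0:480,0:640]
    P=np.stack([(u-m["cx"])/m["fx"]*d,(v-m["cy"])/m["fy"]*d,d],-1)
    return (P-t)@R
T=["blue_vial","green_vial","yellow_vial","used_tube","blue_saucer","green_saucer","yellow_saucer","white_saucer","steel_dish","red_stopper"]
def look(name,targets=T,k=1):
    p,d=snapshot(name);W=cloud(name,d)
    for t in targets:
        for s in silhouettes(name,t)[:k]:
            m=s["pixels"]&(d>0);Q=W[m]
            if len(Q)<5: print(t,"few");continue
            zt=np.percentile(Q[:,2],95);top=Q[Q[:,2]>zt-.006]
            c,r=cv2.minEnclosingCircle(np.float32(top[:,:2]*1000))
            print(t,round(s["score"],2),np.round(s["uv"]),"ztop %.3f"%zt,"topmed",np.round((top.min(0)+top.max(0))[:2]/2,4),"circ",np.round(c,1),round(r,1),"lo",np.round(np.percentile(Q,2,0),3),"hi",np.round(np.percentile(Q,98,0),3))
    return p,d,W
E
python3 - <<'E'
from h import *
for n in["top","side"]:
    print(n);p,d,W=look(n,k=2);cv2.imwrite(f"pics/{n}0.png",p[:,:,::-1])
o=get_obs();print(o["time"],o["tool_pos"],o["ee_rot"],o["width"])
E
```

```text
top
blue_vial 0.5 [307. 208.] ztop 0.052 topmed [0.5804 0.1624] circ [579.8 162.4] 11.5 lo [0.57  0.152 0.013] hi [0.59  0.173 0.053]
green_vial 0.65 [242. 204.] ztop 0.052 topmed [0.5846 0.2931] circ [584.9 293.1] 12.4 lo [0.573 0.282 0.004] hi [0.597 0.304 0.053]
green_vial 0.5 [423. 248.] ztop 0.026 topmed [ 0.5102 -0.0501] circ [524.9 -50. ] 81.4 lo [ 0.475 -0.124 -0.002] hi [0.546 0.021 0.027]
yellow_vial 0.63 [236. 267.] ztop 0.052 topmed [0.4645 0.2962] circ [464.4 296.3] 12.3 lo [0.453 0.285 0.003] hi [0.478 0.307 0.053]
used_tube 0.56 [319. 264.] ztop 0.054 topmed [0.4686 0.1383] circ [469.2 138.2] 6.2 lo [0.463 0.131 0.001] hi [0.479 0.147 0.055]
blue_saucer 0.77 [249. 206.] ztop 0.010 topmed [0.5863 0.2926] circ [586.5 292.5] 30.0 lo [0.559 0.266 0.   ] hi [0.614 0.32  0.011]
green_saucer 0.58 [302. 207.] ztop 0.010 topmed [0.5802 0.1678] circ [580.1 167. ] 30.7 lo [0.553 0.141 0.   ] hi [0.608 0.196 0.012]
yellow_saucer 0.67 [419. 242.] ztop 0.025 topmed [ 0.5102 -0.0501] circ [526.7 -50. ] 81.1 lo [ 0.475 -0.124 -0.002] hi [0.546 0.02  0.027]
yellow_saucer 0.59 [326. 268
[... 1402 characters left out ...]
.6 lo [0.44  0.112 0.002] hi [0.493 0.167 0.011]
yellow_saucer 0.72 [361. 194.] ztop 0.026 topmed [ 0.5091 -0.0512] circ [519.4 -52. ] 82.5 lo [ 0.476 -0.126 -0.   ] hi [0.544 0.025 0.027]
white_saucer 0.63 [354. 354.] ztop 0.010 topmed [0.4599 0.2953] circ [460.5 294.6] 31.0 lo [0.432 0.269 0.002] hi [0.488 0.324 0.011]
steel_dish 0.8 [362. 195.] ztop 0.026 topmed [ 0.508  -0.0512] circ [519.4 -52. ] 82.5 lo [ 0.474 -0.126 -0.   ] hi [0.544 0.025 0.027]
red_stopper 0.69 [310. 299.] ztop 0.026 topmed [0.5231 0.2264] circ [523.9 226.4] 9.8 lo [ 0.515  0.192 -0.   ] hi [0.538 0.236 0.026]
1.1 [ 0.2326631  -0.49837551  0.21949292] [3.14153731e+00 1.40888252e-05 4.36785503e-01] 0.094163019232555
```

View pics/top0.png

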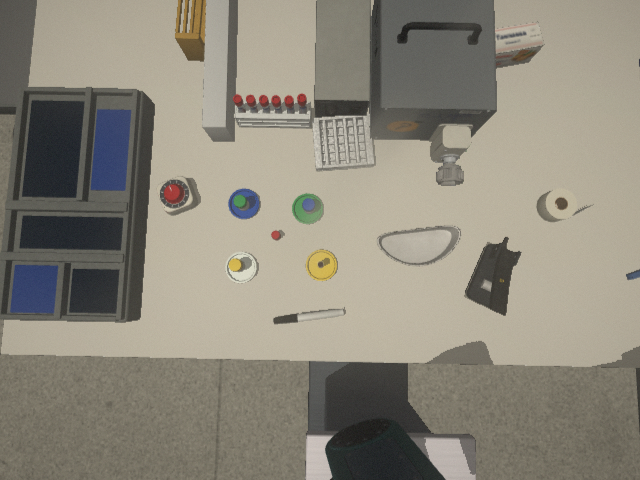

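View pics/side0.png

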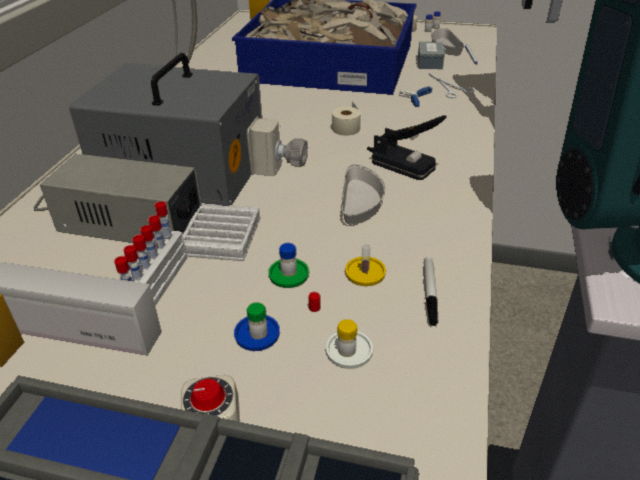

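The top view shows the blue vial in the green saucer (307,208), the green vial in the blue saucer (242,204), the yellow vial in the white saucer (236,267) and the tube in the yellow saucer (322,264). The dish is at (420,246) and the stopper at (277,235). The side view agrees with this, and the measured heights match the sizes given. I'm moving towards the tube first.

move_arm --steps '[0,0,-0.437,0.2,0.54,0,0.5,0,0,-0.437,0.2,0.54,0,0.5,0,0,-0.437,0.2,0.54,0,0.5,0,0,-0.437,0.2,0.54,0,0.5,0,0,-0.437,0.2,0.54,0,0.5,0,0,-0.437,0.2,0.54,0,0.5,0,0,-0.437,0.2,0.54,0,0.5,0,0,-0.437,0.2,0.54,0,0.5,0,0,-0.437,0.2,0.54,0,0.5,0,0,-0.437,0.2,0.54,0,0.5,0,0,-0.437,0.2,0.54,0,0.5,0,0,-0.437,0.2,0.54,0,0.5]'

```text
time: 2.3
tool_pos: [0.4331, 0.045, 0.2197]
ee_rot: [-3.141, -0.001, 0.004]
wrist_force: [-0.1, -0.9, 0.5]
width: 0.0471
finger_force: 0.0
```

move_arm --steps '[0,0,0,0.035,0.0965,0,0.5,0,0,0,0.035,0.0965,0,0.5,0,0,0,0.035,0.0965,0,0.5,0,0,0,0.035,0.0965,-0.05,0.5,0,0,0,0.035,0.0965,-0.1,0.5,0,0,0,0.035,0.0965,-0.1,0.5,0,0,0,0.035,0.0965,-0.1,0.5,0,0,0,0.035,0.0965,-0.1,0.5]'

```text
time: 3.1
tool_pos: [0.4703, 0.1381, 0.1236]
ee_rot: [-3.141, -0.007, -0.001]
wrist_force: [-0.1, 0.2, 0.5]
width: 0.047
finger_force: 0.0
```

Run:
```python
from h import *
p,d,W=look("side",T[:4]+["red_stopper"]);cv2.imwrite("pics/s1.png",p[:,:,::-1])
o=get_obs();print(o["time"],o["tool_pos"],o["ee_rot"])
```

```text
blue_vial 0.95 [289. 261.] ztop 0.052 topmed [0.5796 0.1639] circ [579.2 163.8] 13.0 lo [0.568 0.152 0.005] hi [0.59  0.176 0.052]
green_vial 0.96 [254. 318.] ztop 0.052 topmed [0.5839 0.2948] circ [583.6 294.8] 12.8 lo [0.572 0.273 0.004] hi [0.602 0.306 0.053]
yellow_vial 0.88 [345. 335.] ztop 0.052 topmed [0.4622 0.2981] circ [462.7 298. ] 12.4 lo [0.452 0.289 0.008] hi [0.473 0.31  0.053]
used_tube 0.74 [366. 260.] ztop 0.054 topmed [0.4676 0.1382] circ [467.3 138.2] 8.3 lo [0.461 0.126 0.004] hi [0.474 0.146 0.055]
red_stopper 0.66 [313. 301.] ztop 0.027 topmed [0.5228 0.2271] circ [523.3 227.1] 8.9 lo [0.515 0.221 0.002] hi [0.53  0.236 0.027]
3.4 [0.46880569 0.13822582 0.12134383] [-3.14111071e+00 -3.33272116e-03 -3.19784538e-04]
```

move_arm --steps '[0,0,0,0,0,-0.03,0.5,0,0,0,0,0,-0.06,0.5,0,0,0,0,0,-0.08,0.5,0,0,0,0,0,-0.09,0.5,0,0,0,0,0,-0.09,0.5,0,0,0,0,0,-0.09,0.5,0,0,0,0,0,-0.09,0.05,0,0,0,0,0,-0.09,0.05,0,0,0,0,0,-0.09,0.05,0,0,0,0,0,-0.09,0.05,0,0,0,0,0,-0.09,0.05,0,0,0,0,0,-0.09,0.05]'

```text
time: 4.6
tool_pos: [0.4678, 0.1381, 0.0298]
ee_rot: [3.142, -0.0, -0.0]
wrist_force: [-0.6, 0.2, 1.9]
width: 0.0122
finger_force: 30.0
```

move_arm --steps '[0,0,0,0,0,0.03,0.05,0,0,0,0,0,0.06,0.05,0,0,0,0,0,0.08,0.05,0,0,0,0.01,-0.04,0.08,0.05,0,0,0,0.02,-0.08,0.08,0.05,0,0,0,0.025,-0.12,0.08,0.05,0,0,0,0.03,-0.16,0.08,0.05,0,0,0,0.037,-0.19,0.08,0.05,0,0,0,0.037,-0.19,0.08,0.05,0,0,0,0.037,-0.19,0.08,0.05,0,0,0,0.037,-0.19,0.06,0.05,0,0,0,0.037,-0.19,0.04,0.05]'

```text
time: 5.8
tool_pos: [0.5051, -0.0505, 0.0698]
ee_rot: [-3.141, -0.002, 0.001]
wrist_force: [-0.6, 0.2, 0.4]
width: 0.0121
finger_force: 30.0
```

move_arm --steps '[0,0,0,0,0,-0.02,0.05,0,0,0,0,0,-0.03,0.05,0,0,0,0,0,-0.038,0.05,0,0,0,0,0,-0.039,0.05,0,0,0,0,0,-0.039,0.05,0,0,0,0,0,-0.039,0.05,0,0,0,0,0,-0.039,0.35,0,0,0,0,0,-0.039,0.35,0,0,0,0,0,-0.039,0.35,0,0,0,0,0,-0.01,0.35,0,0,0,0,0,0.03,0.35,0,0,0,0,0,0.07,0.35]'

```text
time: 7.0
tool_pos: [0.504, -0.0518, 0.1402]
ee_rot: [-3.141, 0.002, -0.0]
wrist_force: [0.5, -0.2, 0.0]
width: 0.0329
finger_force: 0.0
```

Run:
```python
from h import *
p,d,W=look("side",["used_tube","yellow_vial"]);cv2.imwrite("pics/s2.png",p[:,:,::-1])
o=get_obs();print(o["time"],o["tool_pos"],o["ee_rot"],o["width"])
```

```text
used_tube 0.63 [362. 185.] ztop 0.052 topmed [ 0.5078 -0.0515] circ [508.  -51.5] 8.7 lo [ 0.501 -0.059  0.006] hi [ 0.513 -0.043  0.053]
yellow_vial 0.95 [343. 337.] ztop 0.052 topmed [0.462  0.2992] circ [461.9 299.2] 12.4 lo [0.451 0.29  0.009] hi [0.473 0.31  0.053]
7.15 [ 0.50694631 -0.05240353  0.14345981] [ 3.13979412e+00 -7.91839625e-03 -2.89613206e-04] 0.032923750008529915
```

View pics/s2.png

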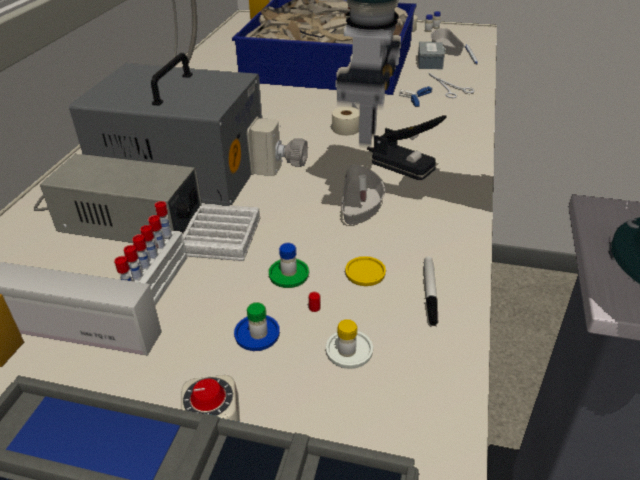

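The tube stands in the dish at (362,185), and the yellow saucer is empty. Next is the yellow vial.

move_arm --steps '[0,0,0,-0.005,0.04,0,0.5,0,0,0,-0.01,0.085,0,0.5,0,0,0,-0.015,0.13,0,0.5,0,0,0,-0.02,0.175,0,0.5,0,0,0,-0.025,0.22,0,0.5,0,0,0,-0.03,0.265,0,0.5,0,0,0,-0.035,0.31,0,0.5,0,0,0,-0.042,0.34,0,0.5,0,0,0,-0.042,0.35,0,0.5,0,0,0,-0.042,0.35,0,0.5,0,0,0,-0.042,0.35,-0.02,0.5,0,0,0,-0.042,0.35,-0.04,0.5]'

```text
time: 8.35
tool_pos: [0.4635, 0.2966, 0.0992]
ee_rot: [3.141, -0.001, -0.002]
wrist_force: [-0.2, 0.0, -1.3]
width: 0.0471
finger_force: 0.0
```

move_arm --steps '[0,0,0,0,0,-0.02,0.5,0,0,0,0,0,-0.04,0.5,0,0,0,0,0,-0.06,0.5,0,0,0,0,0,-0.072,0.5,0,0,0,0,0,-0.072,0.5,0,0,0,0,0,-0.072,0.5,0,0,0,0,0,-0.072,0.15,0,0,0,0,0,-0.072,0.15,0,0,0,0,0,-0.072,0.15,0,0,0,0,0,-0.072,0.15,0,0,0,0,0,-0.072,0.15]'

```text
time: 9.45
tool_pos: [0.463, 0.2983, 0.0282]
ee_rot: [-3.141, -0.001, 0.0]
wrist_force: [-0.4, -0.2, 2.4]
width: 0.0224
finger_force: 30.0
```

move_arm --steps '[0,0,0,0,0,0.02,0.15,0,0,0,0,0,0.045,0.15,0,0,0,0,0,0.065,0.15,0,0,0,0,-0.02,0.07,0.15,0,0,0,0,-0.055,0.07,0.15,0,0,0,0.005,-0.09,0.07,0.15,0,0,0,0.005,-0.125,0.07,0.15,0,0,0,0.005,-0.15,0.07,0.15,0,0,0,0.005,-0.16,0.07,0.15,0,0,0,0.005,-0.16,0.07,0.15,0,0,0,0.005,-0.16,0.055,0.15,0,0,0,0.005,-0.16,0.035,0.15]'

```text
time: 10.65
tool_pos: [0.4689, 0.1397, 0.0634]
ee_rot: [-3.14, -0.004, 0.001]
wrist_force: [-0.6, -0.5, -0.4]
width: 0.0223
finger_force: 30.0
```

move_arm --steps '[0,0,0,0,0,-0.015,0.15,0,0,0,0,0,-0.025,0.15,0,0,0,0,0,-0.032,0.15,0,0,0,0,0,-0.034,0.15,0,0,0,0,0,-0.034,0.15,0,0,0,0,0,-0.034,0.15,0,0,0,0,0,-0.034,0.5,0,0,0,0,0,-0.034,0.5,0,0,0,0,0,-0.034,0.5,0,0,0,0,0,-0.01,0.5,0,0,0,0,0,0.03,0.5,0,0,0,0,0,0.065,0.5]'

```text
time: 11.85
tool_pos: [0.4675, 0.138, 0.1287]
ee_rot: [3.141, 0.0, -0.0]
wrist_force: [0.3, -0.3, 0.0]
width: 0.0473
finger_force: 0.0
```

Run:
```python
from h import *
for n in["side","top"]: p,d,W=look(n,["yellow_vial","yellow_saucer","red_stopper","green_vial"])
o=get_obs();print(o["time"],o["tool_pos"],o["ee_rot"],o["width"])
```

```text
yellow_vial 0.41 [347. 350.] ztop 0.010 topmed [0.4603 0.2945] circ [459.8 294.5] 31.3 lo [0.433 0.266 0.002] hi [0.487 0.323 0.011]
red_stopper 0.52 [314. 300.] ztop 0.027 topmed [0.5225 0.2271] circ [523.  227.1] 9.2 lo [0.515 0.219 0.002] hi [0.53  0.236 0.027]
green_vial 0.91 [254. 322.] ztop 0.052 topmed [0.5836 0.2954] circ [583.6 295.7] 12.3 lo [0.572 0.287 0.008] hi [0.593 0.306 0.053]
yellow_vial 0.36 [239. 268.] ztop 0.010 topmed [0.462  0.2941] circ [462.  293.3] 30.3 lo [0.435 0.269 0.001] hi [0.489 0.32  0.011]
green_vial 0.73 [242. 203.] ztop 0.052 topmed [0.5847 0.2922] circ [584.7 292.2] 12.2 lo [0.573 0.282 0.01 ] hi [0.595 0.303 0.053]
12.35 [0.46680562 0.13796484 0.12594395] [ 3.14098287e+00  2.95670505e-03 -2.29786220e-04] 0.047169836734856495
```

move_arm --steps '[0,0,0,0.025,0.035,0,0.5,0,0,0,0.05,0.07,0,0.5,0,0,0,0.075,0.1,0,0.5,0,0,0,0.1,0.135,0,0.5,0,0,0,0.1165,0.156,0,0.5,0,0,0,0.1165,0.156,0,0.5,0,0,0,0.1165,0.156,0,0.5,0,0,0,0.1165,0.156,-0.02,0.5,0,0,0,0.1165,0.156,-0.04,0.5]'

```text
time: 13.25
tool_pos: [0.5841, 0.2931, 0.0881]
ee_rot: [-3.141, -0.002, -0.001]
wrist_force: [-0.9, 0.0, -1.5]
width: 0.0469
finger_force: 0.0
```

Run:
```python
from h import *
p,d,W=look("side",["yellow_vial","yellow_saucer","red_stopper"])
cv2.imwrite("pics/s3.png",p[:,:,::-1])
o=get_obs();print(o["time"],o["tool_pos"],o["ee_rot"],o["width"])
```

```text
yellow_vial 0.71 [364. 258.] ztop 0.052 topmed [0.4674 0.1377] circ [467.5 137.6] 13.2 lo [ 0.456  0.067 -0.   ] hi [0.487 0.15  0.053]
yellow_saucer 0.94 [366. 277.] ztop 0.010 topmed [0.4675 0.139 ] circ [468.  137.9] 31.2 lo [0.44  0.114 0.003] hi [0.494 0.167 0.011]
red_stopper 0.7 [312. 302.] ztop 0.026 topmed [0.5233 0.2275] circ [522.9 227.5] 9.6 lo [0.515 0.221 0.002] hi [0.53  0.236 0.027]
13.45 [0.58350613 0.29308717 0.0874275 ] [ 3.14087856e+00  1.23209400e-03 -1.11170508e-03] 0.04694827502832861
```

View pics/s3.png

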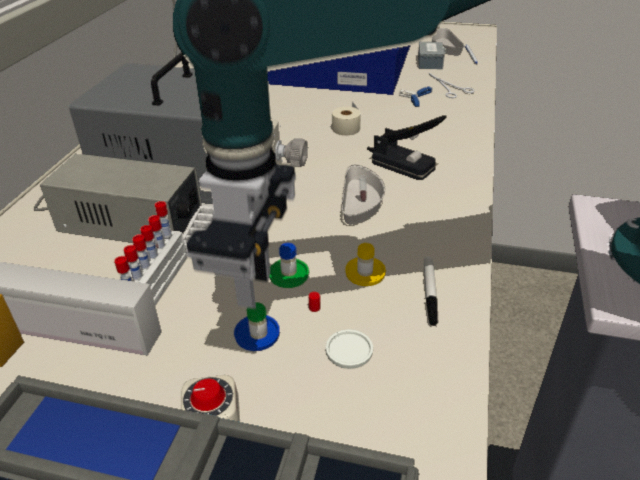

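The yellow vial stands centred in its saucer at (364,258). The gripper is above the green vial at (256,315).

move_arm --steps '[0,0,0,0,0,-0.02,0.5,0,0,0,0,0,-0.04,0.5,0,0,0,0,0,-0.055,0.5,0,0,0,0,0,-0.06,0.5,0,0,0,0,0,-0.06,0.5,0,0,0,0,0,-0.06,0.5,0,0,0,0,0,-0.06,0.15,0,0,0,0,0,-0.06,0.15,0,0,0,0,0,-0.06,0.15,0,0,0,0,0,-0.06,0.15,0,0,0,0,0,-0.06,0.15]'

```text
time: 14.55
tool_pos: [0.5844, 0.2942, 0.028]
ee_rot: [-3.141, -0.001, -0.0]
wrist_force: [-0.4, -1.5, 1.6]
width: 0.0219
finger_force: 30.0
```

move_arm --steps '[0,0,0,0,0,0.02,0.15,0,0,0,0,0,0.045,0.15,0,0,0,0,0,0.065,0.15,0,0,0,-0.02,0,0.07,0.15,0,0,0,-0.05,0,0.07,0.15,0,0,0,-0.08,0,0.07,0.15,0,0,0,-0.105,0,0.07,0.15,0,0,0,-0.12,0,0.07,0.15,0,0,0,-0.123,0,0.07,0.15,0,0,0,-0.123,0,0.07,0.15,0,0,0,-0.123,0,0.055,0.15,0,0,0,-0.123,0,0.035,0.15]'

```text
time: 15.75
tool_pos: [0.463, 0.2945, 0.0626]
ee_rot: [-3.14, -0.003, -0.001]
wrist_force: [0.2, -0.2, 0.6]
width: 0.0225
finger_force: 30.0
```

move_arm --steps '[0,0,0,0,0,-0.015,0.15,0,0,0,0,0,-0.025,0.15,0,0,0,0,0,-0.032,0.15,0,0,0,0,0,-0.034,0.15,0,0,0,0,0,-0.034,0.15,0,0,0,0,0,-0.034,0.15,0,0,0,0,0,-0.034,0.5,0,0,0,0,0,-0.034,0.5,0,0,0,0,0,-0.034,0.5,0,0,0,0,0,-0.01,0.5,0,0,0,0,0,0.03,0.5,0,0,0,0,0,0.065,0.5]'

```text
time: 16.95
tool_pos: [0.4609, 0.294, 0.1287]
ee_rot: [3.141, 0.0, -0.0]
wrist_force: [0.9, 0.7, 0.6]
width: 0.0469
finger_force: 0.0
```

move_arm --steps '[0,0,0,0.025,-0.03,0,0.5,0,0,0,0.05,-0.06,0,0.5,0,0,0,0.08,-0.09,0,0.5,0,0,0,0.105,-0.115,0,0.5,0,0,0,0.119,-0.1305,0,0.5,0,0,0,0.119,-0.1305,0,0.5,0,0,0,0.119,-0.1305,0,0.5,0,0,0,0.119,-0.1305,-0.02,0.5,0,0,0,0.119,-0.1305,-0.04,0.5]'

```text
time: 17.85
tool_pos: [0.5799, 0.1651, 0.0882]
ee_rot: [-3.141, -0.002, 0.001]
wrist_force: [0.4, 0.3, -0.3]
width: 0.047
finger_force: 0.0
```

Run:
```python
from h import *
p,d,W=look("side",["green_vial","blue_vial","blue_saucer","red_stopper"])
cv2.imwrite("pics/s4.png",p[:,:,::-1])
o=get_obs();print(o["time"],o["tool_pos"],o["ee_rot"],o["width"])
```

```text
green_vial 0.62 [346. 339.] ztop 0.052 topmed [0.4605 0.2957] circ [460.3 295.9] 12.1 lo [0.45  0.287 0.006] hi [0.471 0.306 0.053]
blue_vial 0.88 [290. 262.] ztop 0.052 topmed [0.5779 0.1647] circ [578.2 165. ] 11.8 lo [0.568 0.158 0.007] hi [0.589 0.176 0.053]
blue_saucer 0.57 [255. 334.] ztop 0.010 topmed [0.586  0.2934] circ [586. 293.] 31.9 lo [0.558 0.266 0.003] hi [0.613 0.323 0.011]
red_stopper 0.64 [314. 300.] ztop 0.026 topmed [0.5231 0.2275] circ [524.5 227.6] 9.3 lo [0.515 0.22  0.001] hi [0.53  0.236 0.026]
18.1 [0.58009321 0.16456317 0.08850184] [-3.14125265e+00 -1.07521337e-03  1.05073569e-03] 0.04649944458897244
```

View pics/s4.png

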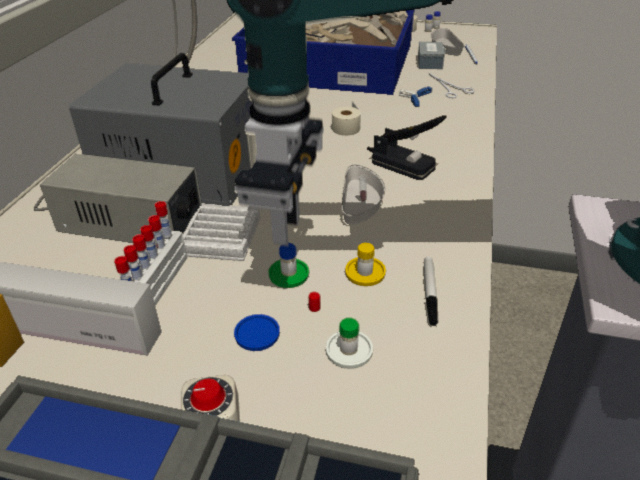

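The green vial stands in the white saucer at (348,338) and the blue saucer is free. Now the blue vial.

move_arm --steps '[0,0,0,0,0,-0.02,0.5,0,0,0,0,0,-0.04,0.5,0,0,0,0,0,-0.055,0.5,0,0,0,0,0,-0.06,0.5,0,0,0,0,0,-0.06,0.5,0,0,0,0,0,-0.06,0.5,0,0,0,0,0,-0.06,0.15,0,0,0,0,0,-0.06,0.15,0,0,0,0,0,-0.06,0.15,0,0,0,0,0,-0.06,0.15,0,0,0,0,0,-0.06,0.15]'

```text
time: 19.2
tool_pos: [0.5805, 0.1636, 0.028]
ee_rot: [-3.142, -0.001, -0.0]
wrist_force: [0.1, 0.3, 3.2]
width: 0.0223
finger_force: 30.0
```

move_arm --steps '[0,0,0,0,0,0.02,0.15,0,0,0,0,0,0.045,0.15,0,0,0,0,0,0.065,0.15,0,0,0,0,0.02,0.07,0.15,0,0,0,0,0.05,0.07,0.15,0,0,0,0.005,0.08,0.07,0.15,0,0,0,0.006,0.11,0.07,0.15,0,0,0,0.006,0.125,0.07,0.15,0,0,0,0.006,0.1295,0.07,0.15,0,0,0,0.006,0.1295,0.07,0.15,0,0,0,0.006,0.1295,0.055,0.15,0,0,0,0.006,0.1295,0.035,0.15]'

```text
time: 20.4
tool_pos: [0.5872, 0.292, 0.0629]
ee_rot: [-3.141, -0.003, -0.002]
wrist_force: [0.4, -0.3, -0.1]
width: 0.0223
finger_force: 30.0
```

move_arm --steps '[0,0,0,0,0,-0.015,0.15,0,0,0,0,0,-0.025,0.15,0,0,0,0,0,-0.032,0.15,0,0,0,0,0,-0.034,0.15,0,0,0,0,0,-0.034,0.15,0,0,0,0,0,-0.034,0.15,0,0,0,0,0,-0.034,0.5,0,0,0,0,0,-0.034,0.5,0,0,0,0,0,-0.034,0.5,0,0,0,0,0,-0.01,0.5,0,0,0,0,0,0.03,0.5,0,0,0,0,0,0.065,0.5]'

```text
time: 21.6
tool_pos: [0.586, 0.2931, 0.1286]
ee_rot: [3.141, 0.001, -0.0]
wrist_force: [0.1, -0.1, 0.2]
width: 0.0466
finger_force: 0.0
```

move_arm --steps '[0,0,0,-0.04,0,0,0.5,0,0,0,-0.08,0,0,0.5,0,0,0,-0.11,0,0,0.5,0,0,0,-0.125,0.001,0,0.5,0,0,0,-0.125,0.001,0,0.5,0,0,0,-0.125,0.001,0,0.5,0,0,0,-0.125,0.001,-0.02,0.5,0,0,0,-0.125,0.001,-0.04,0.5]'

```text
time: 22.4
tool_pos: [0.4636, 0.2944, 0.0878]
ee_rot: [-3.141, -0.003, -0.001]
wrist_force: [0.1, 0.4, 0.2]
width: 0.0471
finger_force: 0.0
```

Run:
```python
from h import *
p,d,W=look("side",["green_vial","blue_vial","green_saucer","red_stopper"])
o=get_obs();print(o["time"],o["tool_pos"],o["ee_rot"],o["width"])
```

```text
green_vial 0.73 [348. 340.] ztop 0.052 topmed [0.46   0.3041] circ [453.6 304.1] 19.4 lo [0.449 0.289 0.007] hi [0.471 0.306 0.052]
blue_vial 0.78 [255. 320.] ztop 0.052 topmed [0.5855 0.293 ] circ [585.9 293.3] 12.8 lo [0.574 0.283 0.006] hi [0.597 0.305 0.053]
green_saucer 0.94 [287. 272.] ztop 0.010 topmed [0.5522 0.2581] circ [546.3 260.4] 129.6 lo [0.557 0.139 0.001] hi [0.606 0.197 0.011]
red_stopper 0.47 [313. 302.] ztop 0.027 topmed [0.5228 0.2293] circ [522.5 228.7] 8.2 lo [0.515 0.222 0.002] hi [0.53  0.236 0.027]
22.65 [0.46245472 0.29420642 0.08808719] [-3.14137261e+00 -9.51800307e-04 -8.76005396e-04] 0.046535421760800305
```

move_arm --steps '[0,0,0,0,0,-0.02,0.5,0,0,0,0,0,-0.04,0.5,0,0,0,0,0,-0.055,0.5,0,0,0,0,0,-0.06,0.5,0,0,0,0,0,-0.06,0.5,0,0,0,0,0,-0.06,0.5,0,0,0,0,0,-0.06,0.15,0,0,0,0,0,-0.06,0.15,0,0,0,0,0,-0.06,0.15,0,0,0,0,0,-0.06,0.15,0,0,0,0,0,-0.06,0.15]'

```text
time: 23.75
tool_pos: [0.4614, 0.2943, 0.028]
ee_rot: [-3.141, -0.001, -0.0]
wrist_force: [-0.3, 0.2, 2.3]
width: 0.022
finger_force: 30.0
```

move_arm --steps '[0,0,0,0,0,0.02,0.15,0,0,0,0,0,0.045,0.15,0,0,0,0,0,0.07,0.15,0,0,0,0.015,-0.015,0.075,0.15,0,0,0,0.035,-0.04,0.075,0.15,0,0,0,0.06,-0.065,0.075,0.15,0,0,0,0.085,-0.09,0.075,0.15,0,0,0,0.105,-0.115,0.075,0.15,0,0,0,0.118,-0.1265,0.075,0.15,0,0,0,0.118,-0.1265,0.075,0.15,0,0,0,0.118,-0.1265,0.055,0.15,0,0,0,0.118,-0.1265,0.035,0.15]'

```text
time: 24.95
tool_pos: [0.579, 0.1691, 0.0629]
ee_rot: [-3.14, -0.001, 0.001]
wrist_force: [-0.5, -0.7, -0.3]
width: 0.0226
finger_force: 30.0
```

move_arm --steps '[0,0,0,0,0,-0.015,0.15,0,0,0,0,0,-0.025,0.15,0,0,0,0,0,-0.032,0.15,0,0,0,0,0,-0.034,0.15,0,0,0,0,0,-0.034,0.15,0,0,0,0,0,-0.034,0.15,0,0,0,0,0,-0.034,0.5,0,0,0,0,0,-0.034,0.5,0,0,0,0,0,-0.034,0.5,0,0,0,0,0,-0.01,0.5,0,0,0,0,0,0.03,0.5,0,0,0,0,0,0.065,0.5]'

```text
time: 26.15
tool_pos: [0.579, 0.1675, 0.1286]
ee_rot: [3.141, 0.001, -0.0]
wrist_force: [0.3, 1.1, 0.7]
width: 0.0469
finger_force: 0.0
```

move_arm --steps '[0,0,0,0,0,0.03,0.5,0,0,0,-0.04,-0.03,0.06,0.5,0,0,0,-0.08,-0.06,0.08,0.5,0,0,0,-0.12,-0.09,0.1,0.5,0,0,0,-0.15,-0.12,0.1,0.5,0,0,0,-0.18,-0.15,0.1,0.5,0,0,0,-0.2,-0.19,0.1,0.5,0,0,0,-0.22,-0.23,0.1,0.5,0,0,0,-0.22,-0.26,0.1,0.5,0,0,0,-0.22,-0.26,0.1,0.5,0,0,0,-0.22,-0.26,0.1,0.5]'

```text
time: 27.25
tool_pos: [0.3591, -0.0925, 0.2277]
ee_rot: [-3.141, -0.0, -0.002]
wrist_force: [0.0, -0.1, -0.5]
width: 0.0469
finger_force: 0.0
```

Run:
```python
from h import *
for n in ["top","side"]: p,d,W=look(n,T)
cv2.imwrite("pics/s5.png",p[:,:,::-1])
o=get_obs();print(o["time"],o["tool_pos"],o["ee_rot"],o["width"])
```

```text
blue_vial 0.44 [239. 201.] ztop 0.052 topmed [0.5865 0.2924] circ [586.7 292.4] 12.1 lo [0.576 0.281 0.015] hi [0.598 0.303 0.053]
green_vial 0.44 [307. 206.] ztop 0.052 topmed [0.5802 0.1671] circ [580.5 167.3] 11.9 lo [0.569 0.156 0.009] hi [0.591 0.178 0.053]
used_tube 0.47 [239. 205.] ztop 0.052 topmed [0.5865 0.2924] circ [586.9 292.1] 12.0 lo [0.576 0.281 0.008] hi [0.598 0.302 0.053]
blue_saucer 0.66 [245. 208.] ztop 0.012 topmed [0.5875 0.2933] circ [587.4 293. ] 30.4 lo [ 0.56   0.265 -0.001] hi [0.617 0.321 0.049]
green_saucer 0.72 [308. 211.] ztop 0.010 topmed [0.5802 0.1667] circ [580.  166.6] 30.6 lo [0.553 0.139 0.001] hi [0.607 0.195 0.011]
yellow_saucer 0.91 [326. 270.] ztop 0.010 topmed [0.4701 0.1357] circ [469.5 135.9] 30.0 lo [0.444 0.109 0.   ] hi [0.496 0.162 0.011]
white_saucer 0.68 [239. 268.] ztop 0.010 topmed [0.462  0.2935] circ [462.5 293.4] 30.9 lo [0.435 0.265 0.   ] hi [0.489 0.32  0.011]
steel_dish 0.98 [418. 244.] ztop 0.026 topmed [ 0.51   -0.0491] circ [525.8 -49.1] 80.1 lo [ 0.475 -0.123 -0.002] hi [0.546 0.021 0.027]
red_stopper 0.53 [273. 235.] z
[... 858 characters left out ...]
6 lo [0.551 0.141 0.002] hi [0.606 0.197 0.011]
yellow_saucer 0.69 [364. 276.] ztop 0.010 topmed [0.4676 0.1393] circ [467.7 138.4] 31.7 lo [0.439 0.112 0.   ] hi [0.497 0.167 0.011]
white_saucer 0.78 [350. 350.] ztop 0.010 topmed [0.4597 0.294 ] circ [460.2 294. ] 32.0 lo [0.432 0.266 0.002] hi [0.487 0.323 0.011]
steel_dish 0.96 [361. 196.] ztop 0.027 topmed [ 0.5079 -0.0499] circ [523.5 -49.9] 84.2 lo [ 0.474 -0.126 -0.   ] hi [0.545 0.025 0.028]
red_stopper 0.47 [312. 301.] ztop 0.026 topmed [0.523  0.2277] circ [523.5 228.2] 9.0 lo [0.515 0.222 0.003] hi [0.53  0.236 0.027]
28.35 [ 0.35915877 -0.09240985  0.22751839] [ 3.14148759e+00 -3.44735973e-05 -2.87257396e-04] 0.046827883805078505
```

View pics/s5.png

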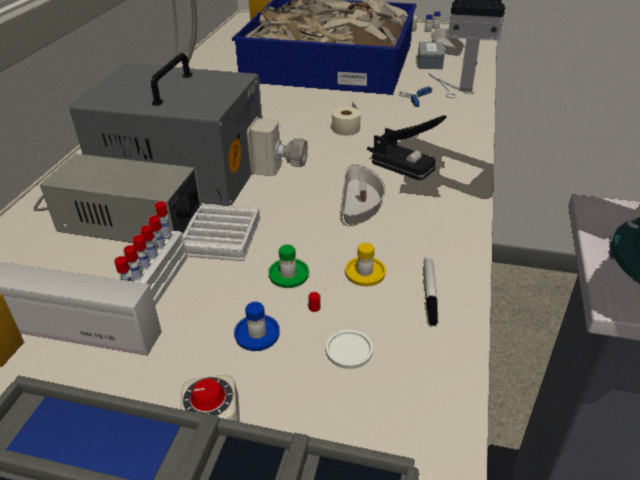

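Every vial stands in its own colour's saucer: blue at (255,320), green at (287,262), yellow at (365,260). The tube stands in the dish at (363,190), the stopper has not moved, and the arm is clear.

```bash
python3 -c "
from bench import *
print(close_job())"
```

```text
the job is handed in; nothing more can be done
None
```

The job is handed in at about 28 s on the clock, verdict not shown: the last pictures have each vial upright and centred within about 3 mm in the saucer of its cap's colour, the used tube standing in the steel dish, and the red stopper where it started.

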